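Balance a connecting rod on an edge to find its centre of mass

ROBOT

A 6-joint arm with a two-finger parallel gripper is mounted at the origin on the work surface. World frame = base frame: x ahead of the robot, y to its left, z up, the work surface at z = 0. Lengths are in mm, angles in degrees, forces in N, time in s.
With the tool pointing down it reaches from about 350 to 850 mm from the base axis. Payload 8.1 kg.
Tool frame: the origin (TCP) lies midway between the tips of the shut fingers; the grasp point (between the pads) lies hold_point_z behind it (hold_point_z is the distance from the TCP to the grasp point, in mm); z points along the fingers, x is the direction in which the jaws open and shut, and the axes are right-handed (so a half turn about z gives the same grasp; the last joint's range is limited). The gripper opens to 85 mm and grips with 20 to 120 N. Pads are 22 mm wide; open, the fingers measure 114 mm over their backs; the gripper's body (76 mm by 85 mm) begins 54 mm behind the grasp point. The pads swing forward as they close: fully open they stand 13 mm farther back than shut.
Start: joints at [70.05, 7.471, 85.268, -0, 87.261, -4.893], TCP at [155.849, 579.41, 231.292] pointing down, gripper open.
Joint ranges: [-169.43, 169.43], [-51.17, 129.36], [1.28, 143.12], [-76.62, 256.62], [0, 156.53], [-152.29, 152.29]. Speed limits (degrees/s): [136.94, 136.94, 159.86, 180, 180, 180].

INTERFACE

Orientations are given as [roll, pitch, yaw] about the fixed x, y, z axes, in that order (R = Rz(yaw) Ry(pitch) Rx(roll)).
In Python, from bench import * gives the robot as it stands.
- The arm moves only by the shell command python3 -m pendant 'ROWS' [OPENING] [FORCE]. ROWS is JSON, a list that holds one entry, the list of rows, each a list of 4 numbers: the shift along the tool's x, y, z normalised to -1 to 1, where 1 is 0.02 m, then the turn about the tool's z normalised to -1 to 1, where 1 is 0.08 rad. A call has exactly 10 rows; each row shifts and turns the pose as measured when the row begins, along the tool's axes as they then stand; what a row does not reach is not made up. A row lasts 1/12 s, in which the tool goes at most 41.7 mm and 7.16 degrees, less where a joint would pass 70% of its speed; a pose out of reach is approached as far as the arm can. A call with a number of a shift or a turn outside -1 to 1 is refused whole. A call with a gripper value outside its range is refused whole. OPENING is the gripper's target within -1 to 1 (fully open at 1, half-way at 0, shut at -1), set as the call begins (- or left out, the last holds). The fingers move at their own pace and stop on an object; FORCE is the grip in N (left out, the last holds). Time passes only in rows, so rows that do not move let the fingers close, or fill a call up. It gives the time, the measured TCP pose, the force and the opening at its end, in the units of the state.
- sense(): the state, without advancing time (a new reading comes with each control period).
- snapshot(name): name is "side" or "top" or "wrist"; returns the picture (384x512x3 uint8, red, green, blue); there is no depth.
- calibration(name): a dict with "mtx" (3x3 intrinsics, pixels), "world_to_cam" (4x4, takes a point from world to camera coordinates); the wrist camera has in their place "hand_eye" (4x4, takes a point from camera to tool coordinates, whose origin is the TCP and whose axes are the tool frame's). Camera axes: x right, y down, z forward; pixel columns grow to the right and rows downward; lengths in mm; the calibration is good to about 2 mm. The wrist camera is an equidistant fisheye: a pixel r from the principal point sees the ray r / f radians off the axis. A picture is of the moment at which its call begins: read the wrist's pose just before it. calibration takes no time and is no camera call.
- hand_in(): hands the job in, once; it reports no verdict.
The state is a dict: "time": time; "joint_pos": joint angles; "qd": joint speeds; "joint_efforts": joint torques, N m; "tool_pos": TCP position; "tcp_rot": TCP orientation; "ft_force": force on the tool from outside, world axes, zero at the start; "wrist_torque": the same for the moment, N m; "finger_gap": finger opening in mm.
Only numpy, scipy, OpenCV 4.12 (cv2) and the standard library are available. Lean on these libraries where they do the work, as an engineer would, in place of code of your own. Each camera call takes 0.05 s, during which the arm holds its last target.

TASK

Pick the connecting rod up off the bench, lay it flat and crosswise on the upper edge of the steel strip that stands in the vice, and shift it along by feel until it balances there: level and steady, resting on the strip alone, with nothing holding it. The rod is soft, so set it down gently and never bear down on it against the edge; do not let it tip right over or fall, and leave the other things on the bench alone.

Things in the scene. Friction and masses are not known exactly. Their poses are not given: they have to be found in the camera images.
- rod_mid (a point): Grip point of the connecting rod: on its shank, half-way up and half-way across. x runs along the shank to the small end, z up. The shank is 28 mm wide (y) with flat parallel sides, 20 mm thick (z -10 to +10 mm), free to grip from x -75 to +50 mm, flat below from x -85 to +60 mm. On the bench this point is 16 mm up and the shank clears the bench by 6 mm.
- rod: The same rod as a whole, same origin and axes: cast aluminium, 0.55 to 0.83 kg, both ends 32 mm thick (z -16 to +16 mm). Big bore centred at x -130 mm (ring 82 mm across, 88 over the cap bolts, ending at x -179 mm), small bore at x +90 mm (ring 48 mm across). Its balance point cannot be seen: on the centre line, somewhere from x -78 to -28 mm, different on every rod.
- strip: Steel strip clamped upright in the vice, fixed: 8 mm thick (x), 90 mm long (y), standing 20 mm above the jaws. Origin in the middle of its flat level upper edge, 90 mm above the bench, z up. x is square to the edge: the way the rod should lie, either end first. The rod balances only with its centre of mass over these 8 mm.
- vice: Grey machine vice bolted to the bench, fixed; origin on the bench below the strip's middle, axes as the strip's. Body 230 mm along x, 128 mm across y; jaws 100 mm wide, 70 mm high; screw towards -x with a cross handle 172 mm from the origin, 47 mm up.
- piston: aluminium piston standing on its crown, 81 mm across, 58 mm high; leave it alone
- pin: steel gudgeon pin (tube) standing on end, 24 mm across, 66 mm high; leave it alone
- spanner: steel spanner lying on the bench, 210 mm long; leave it alone
- driver: black-handled screwdriver lying on the bench, 220 mm long; leave it alone
- spray: spray can standing upright, 65 mm across, 190 mm high; leave it alone
- grease: grey jar with a steel lid, 72 mm across, 75 mm high; leave it alone
- injector: fuel injector lying on the bench, about 140 mm long, 25 mm high; leave it alone

How it is judged:
By the outcome, as a careful person would: the job done as asked, in the order asked, and still so for the second after the job is handed in, with the robot touching nothing.
It also fails if it takes over 72 s, if anything falls off the work surface, if the arm or the gripper's body presses on something with over 40 N, if the wrist force passes 120 N, or if a joint passes its speed limit or range.

## Working session

There is one attempt and no reset: what is moved stays moved. The work goes in short steps, Python scripts to look and compute and a shell command to move; the robot and the scene stay as the last step left them, time stands still between calls to the robot, and variables do not carry over. Pictures are saved under pics/ and viewed, and the job is handed in when it is done.

```bash
ls; mkdir -p pics; python3 - <<'E'
from bench import *
import cv2
print(sense())
for n in ["side","top","wrist"]:
    im=snapshot(n); cv2.imwrite(f"pics/{n}0.png",im[:,:,::-1])
    c=calibration(n); print(n,{k:__import__('numpy').round(v,3).tolist() for k,v in c.items()})
E
```

```text
pics
{'time': 0.0, 'joint_pos': array([ 7.00501448e+01,  7.51625321e+00,  8.53304101e+01,  1.41930927e-04,
        8.72629898e+01, -4.89270476e+00]), 'qd': array([-0.03204807, -0.09670239,  0.07258011, -0.04542479,  0.0054882 ,
       -0.13925191]), 'joint_efforts': array([ 1.61631109e-03, -5.69413733e+01, -5.00542796e+01, -1.85996805e-04,
        1.50550558e-02,  2.76347419e-05]), 'tool_pos': array([155.64868619, 578.87089027, 230.2216781 ]), 'tcp_rot': array([-1.79990506e+02,  1.09241443e-01,  7.49428517e+01]), 'ft_force': array([-0.73610548, -0.3223599 ,  0.33322622]), 'wrist_torque': array([-0.01044675, -0.08278488, -0.0275965 ]), 'finger_gap': 85.28920577666764}
side {'mtx': [[449.605, 0.0, 247.063], [0.0, 449.605, 196.394], [0.0, 0.0, 1.0]], 'world_to_cam': [[-0.951, -0.31, 0.005, 508.209], [-0.225, 0.679, -0.699, 199.764], [0.213, -0.666, -0.715, 1170.581], [0.0, 0.0, 0.0, 1.0]]}
top {'mtx': [[488.752, 0.0, 261.185], [0.0, 488.752, 191.001], [0.0, 0.0, 1.0]], 'world_to_cam': [[0.008, -1.0, 0.003, -6.974], [-0.983, -0.009, -0.185, 563.545], [0.185, -0.001, -0.983, 1503.601], [0.0, 0.0, 0.0, 1.0]]}
wrist {'mtx': [[297.319, 0.0, 254.471], [0.0, 297.319, 190.488], [0.0, 0.0, 1.0]], 'hand_eye': [[1.0, -0.0, 0.001, 0.414], [-0.0, 0.945, 0.328, -84.502], [-0.001, -0.328, 0.945, -141.651], [0.0, 0.0, 0.0, 1.0]]}
```

View pics/top0.png

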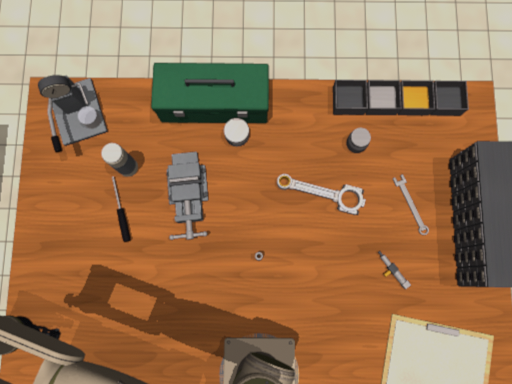

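View pics/side0.png

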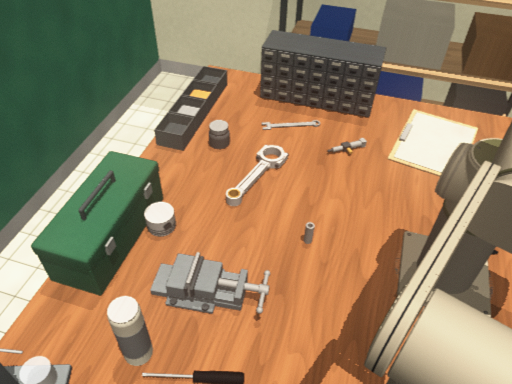

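View pics/wrist0.png

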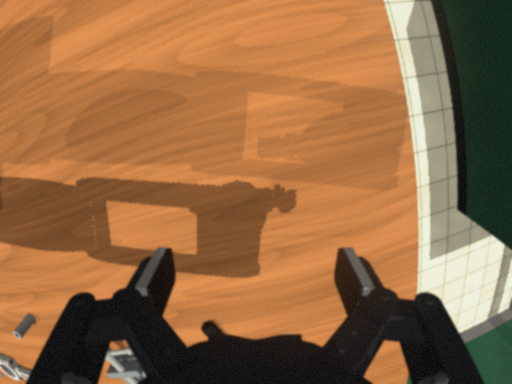

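```bash
cat > h.py <<'E'
from bench import *
import numpy as np, cv2
from scipy.spatial.transform import Rotation as R
def ray(name,u,v):
    c=calibration(name);K=np.array(c['mtx']);T=np.array(c['world_to_cam'])
    d=np.linalg.inv(K)@[u,v,1];Rm=T[:3,:3];return -Rm.T@T[:3,3],Rm.T@d
def onz(name,u,v,z):
    o,d=ray(name,u,v);return o+d*(z-o[2])/d[2]
def proj(name,p):
    c=calibration(name);K=np.array(c['mtx']);T=np.array(c['world_to_cam'])
    q=K@(T[:3,:3]@np.array(p,float)+T[:3,3]);return q[:2]/q[2]
def wT(s):
    M=np.eye(4);M[:3,:3]=R.from_euler('xyz',s['tcp_rot'],degrees=True).as_matrix();M[:3,3]=s['tool_pos'];return M
def wray(s,u,v):
    c=calibration('wrist');K=np.array(c['mtx']);H=wT(s)@np.array(c['hand_eye'])
    x=np.array([u-K[0,2],v-K[1,2]]);r=np.hypot(*x);th=r/K[0,0]
    d=np.r_[x/max(r,1e-9)*np.sin(th),np.cos(th)];return H[:3,3],H[:3,:3]@d
def wonz(s,u,v,z):
    o,d=wray(s,u,v);return o+d*(z-o[2])/d[2]
def wproj(s,p):
    c=calibration('wrist');K=np.array(c['mtx']);H=np.linalg.inv(wT(s)@np.array(c['hand_eye']))
    q=H[:3,:3]@np.array(p,float)+H[:3,3];r=np.hypot(q[0],q[1]);th=np.arctan2(r,q[2])
    return K[:2,2]+q[:2]/r*th*K[0,0]
E
python3 - <<'E'
import cv2,numpy as np
from h import *
t=cv2.imread('pics/top0.png');s=cv2.imread('pics/side0.png')
a=cv2.resize(t[140:250,160:240],None,fx=5,fy=5,interpolation=cv2.INTER_CUBIC)
b=cv2.resize(s[235:325,145:275],None,fx=6,fy=6,interpolation=cv2.INTER_CUBIC)
cv2.imwrite('pics/vt.png',a);cv2.imwrite('pics/vs.png',b)
cv2.imwrite('pics/rt.png',cv2.resize(t[165:225,270:375],None,fx=7,fy=7,interpolation=cv2.INTER_CUBIC))
h=cv2.cvtColor(t,cv2.COLOR_BGR2HSV);m=(h[:,:,1]<80).astype(np.uint8);m[:, :270]=0;m[:,375:]=0;m[:165]=0;m[225:]=0
ys,xs=np.nonzero(m);print(len(xs))
n,l,st,ce=cv2.connectedComponentsWithStats(m);print(st)
cs,hi=cv2.findContours(m,cv2.RETR_CCOMP,cv2.CHAIN_APPROX_NONE)
for c,hh in zip(cs,hi[0]):
    if len(c)>8: 
        M=cv2.moments(c);print(len(c),hh[3],M['m10']/M['m00'],M['m01']/M['m00'],cv2.minAreaRect(c))
E
```

```text
964
[[     0      0    512    384 195644]
 [   277    174     89     41    964]]
208 -1 327.92519019442096 193.0989010989011 ((320.35296630859375, 191.58824157714844), (90.70831298828125, 27.163990020751953), 14.03624439239502)
50 0 349.3601070950468 198.84270414993304 ((349.5000305175781, 198.50001525878906), (18.384775161743164, 16.970561981201172), 45.0)
34 0 284.05652173913046 180.6246376811594 ((284.0, 181.0), (12.0, 12.0), 0.0)
```

View pics/vt.png

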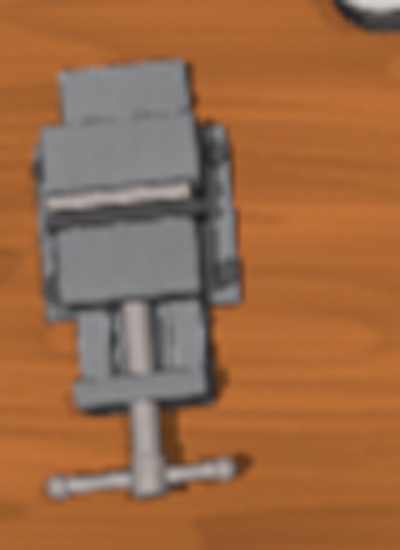

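View pics/vs.png

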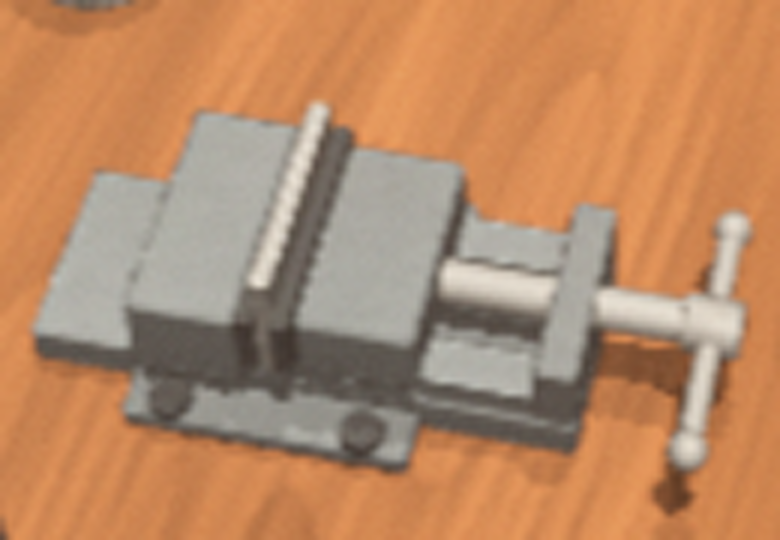

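View pics/rt.png

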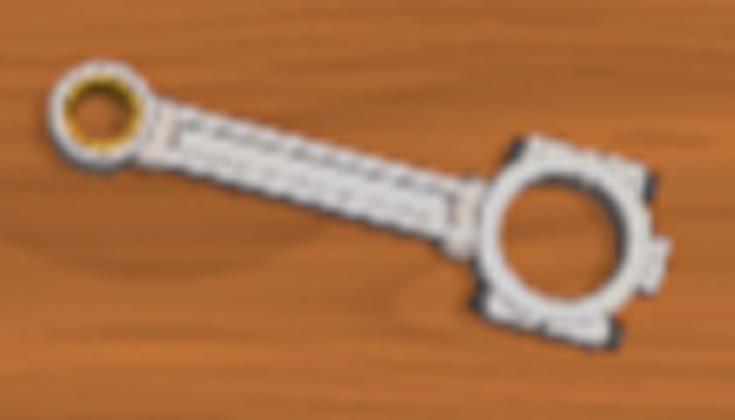

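```bash
python3 - <<'E'
from h import *
f=lambda x,o,k:(x+.5)/k-.5+o
a=onz('top',f(102,270,7),f(113,165,7),32);b=onz('top',f(565,270,7),f(237,165,7),32)
print(a,b,np.linalg.norm(a-b)); d=(a-b)/np.linalg.norm(a-b); print('mid',b+d*130*1., 'yaw',np.degrees(np.arctan2(d[1],d[0])))
for n,P in (('top',[(48,205),(190,190)]),('side',[(318,108),(259,283)])):
    q=[onz('top',f(u,160,5),f(v,140,5),90) if n=='top' else onz('side',f(u,145,6),f(v,235,6),90) for u,v in P]
    e=q[0]-q[1];print(n,q,(q[0]+q[1])/2,np.linalg.norm(e),np.degrees(np.arctan2(e[1],e[0])))
h=onz('top',f(147,160,5),f(470,140,5),60);print('handle',h)
def comp(n,u,v,z):return onz(n,u,v,z)
print('piston',comp('top',237,130,58),'pin',comp('top',259,255,66),'spray',comp('top',112,152,190),'grease',comp('top',360,135,75),'toolbox',comp('top',210,95,0))
E
```

```text
[602.07108385 -76.26233817  32.        ] [ 545.69195516 -289.22010047   32.        ] 220.29438184804818
mid [ 578.96237572 -163.54958238   32.        ] yaw 75.17151958943761
top [array([587.00732979, 284.94418919,  90.        ]), array([597.36141798, 196.74983832,  90.        ])] [592.18437389 240.84701376  90.        ] 88.80006007197211 96.69591998491424
side [array([597.56016127, 199.10779563,  90.        ]), array([586.95973196, 284.2881935 ,  90.        ])] [592.25994662 241.69799457  90.        ] 85.83745850759392 -82.90619325308984
handle [425.11626824 221.71377632  60.        ]
piston [763.59181445  78.14327122  58.        ] pin [360.39959471   2.93991768  66.        ] spray [650.49129209 437.61698384 190.        ] grease [ 745.04845621 -317.65762264   75.        ] toolbox [ 9.06064262e+02  1.75642389e+02 -2.27373675e-13]
```

```bash
python3 -c "
import bench;print([x for x in dir(bench) if not x.startswith('__')]); print(getattr(bench,'hold_point_z',None))
for n in ('side','top','wrist'): print([k for k in bench.calibration(n)])"
cat > d.py <<'E'
# remaining displacement in tool axes to grip/target: args x y z yaw
import sys
from h import *
s=sense();M=wT(s);t=[float(a) for a in sys.argv[1:5]]
print('t',s['time'],'pos',s['tool_pos'].round(1),'rot',s['tcp_rot'].round(1),'F',s['ft_force'].round(1),'M',s['wrist_torque'].round(3),'gap',round(s['finger_gap'],1),'j',s['joint_pos'].round(0))
d=np.array(t[:3])-s['tool_pos'];dy=(t[3]-s['tcp_rot'][2]+180)%360-180
print('tool-frame units',(M[:3,:3].T@d/20).round(2),'turn units',round(-np.radians(dy)/.08,2))
E
python3 -m pendant '[[[-1,1,0,0],[-1,1,0,0],[-1,1,0,0],[-1,1,0,0],[-1,1,0,0],[-1,1,0,0],[-1,1,0,0],[-1,1,0,0],[-1,1,0,0],[-1,1,0,0]]]' 1
python3 d.py 578 -168 230 -14.8
```

```text
['PlanningError', 'calibration', 'hand_in', 'hold_point_z', 'sense', 'snapshot']
18.700000000000003
['mtx', 'world_to_cam']
['mtx', 'world_to_cam']
['mtx', 'hand_eye']
time: 0.98
tool_pos: [297.5, 325.8, 225.6]
tcp_rot: [-179.8, 0.4, 75.4]
ft_force: [0.4, -0.1, -0.6]
finger_gap: 85.6
t 0.9833 pos [297.5 325.8 225.6] rot [-179.8    0.4   75.4] F [ 0.4 -0.1 -0.6] M [ 0.051 -0.025 -0.03 ] gap 85.6 j [ 41. -17. 109.  -0.  89. -34.]
tool-frame units [-20.37  19.78  -0.14] turn units 19.69
```

```bash

python3 -m pendant '[[[-1,1,0,0],[-1,1,0,0],[-1,1,0,0],[-1,1,0,0],[-1,1,0,0],[-1,1,0,0],[-1,1,0,0],[-1,1,0,0],[-1,1,0,0],[-1,1,0,0]]]' 1
python3 d.py 578 -168 230 -14.8
```

```text
time: 1.82
tool_pos: [444.0, 68.0, 224.9]
tcp_rot: [-179.8, 0.4, 75.5]
ft_force: [-0.1, 0.2, 0.4]
finger_gap: 85.3
t 1.8167 pos [444.   68.  224.9] rot [-179.8    0.4   75.5] F [-0.1  0.2  0.4] M [ 0.003 -0.028  0.043] gap 85.3 j [  2. -16. 108.  -0.  88. -73.]
tool-frame units [-9.75  9.44 -0.22] turn units 19.7
```

```bash

python3 -m pendant '[[[-1,1,0,1],[-1,1,0,1],[-0.9,1,0,1],[-0.8,1,0,1],[-0.7,1,0,1],[-0.6,1,0,1],[-0.5,1,0,1],[-0.4,1,0,1],[-0.3,1,0,1],[-0.2,1,0,1]]]' 1
python3 d.py 578 -168 230 -14.8
```

```text
time: 2.65
tool_pos: [541.0, -168.5, 222.3]
tcp_rot: [180.0, 0.6, 27.5]
ft_force: [0.4, 0.9, 0.9]
finger_gap: 85.2
t 2.65 pos [ 541.  -168.5  222.3] rot [180.    0.6  27.5] F [0.4 0.9 0.9] M [0.039 0.032 0.015] gap 85.2 j [-22.   3.  91.  -0.  86. -50.]
tool-frame units [ 1.65  0.83 -0.4 ] turn units 9.22
```

```bash

python3 -m pendant '[[[0.8,0.4,0.4,0.9],[0.8,0.4,0.4,0.9],[0,0,0.4,0.9],[0,0,0.4,0.9],[0,0,0.4,0.9],[0,0,0.4,0.9],[0,0,0.4,0.9],[0,0,0.4,0.9],[0,0,0.4,0.9],[0,0,0.4,0.9]]]' 1
python3 d.py 578 -168 130 -14.8
python3 - <<'E'
from h import *
s=sense();im=snapshot('wrist');cv2.imwrite('pics/w1.png',im[:,:,::-1])
d=np.array([np.cos(np.radians(75.2)),np.sin(np.radians(75.2))]);m=np.array([578.96,-163.5])
for x in (90,0,-130): print(x,wproj(s,np.r_[m+d*x,32]))
E
```

```text
time: 3.48
tool_pos: [577.4, -176.0, 135.8]
tcp_rot: [179.5, 0.6, -16.3]
ft_force: [-1.0, -0.7, 0.4]
finger_gap: 85.7
t 3.4833 pos [ 577.4 -176.   135.8] rot [179.5   0.6 -16.3] F [-1.  -0.7  0.4] M [ 0.01  -0.09   0.009] gap 85.7 j [-21.  12.  90.  -1.  78.  -5.]
tool-frame units [-0.08 -0.39  0.29] turn units -0.34
90 [250.16522272  69.39604026]
0 [253.26600888 176.0503798 ]
-130 [256.81301446 295.29676803]
```

View pics/w1.png

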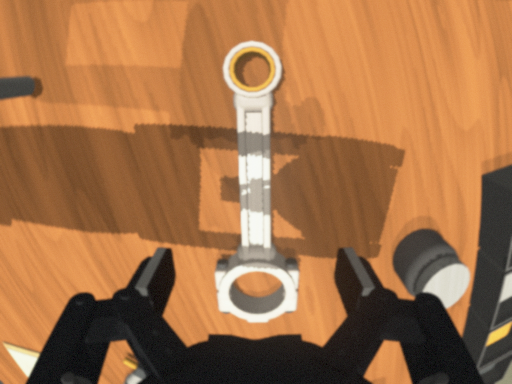

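The wrist view shows the rod below the gripper: small bore at about (252,69), big bore at about (258,289), nearly as predicted from the top camera.

```bash
python3 - <<'E'
from h import *
s=sense()
a=wonz(s,252.3,69,32);b=wonz(s,258,290,32);d=(a-b)[:2];L=np.hypot(*d);d/=L
print(a,b,L,np.degrees(np.arctan2(d[1],d[0])),a[:2]-d*90, a[:2]-d*95)
E
python3 d.py 578 -168 40 -15
```

```text
[602.8436093  -76.45426387  32.        ] [ 547.48693095 -280.09223377   32.        ] 211.0279237977487 74.79227950083889 [ 579.23488037 -163.30256793] [ 577.92328431 -168.12747371]
t 3.5333 pos [ 576.3 -175.6  133.5] rot [179.5   0.8 -16.7] F [-0.7  0.3 -1.7] M [-0.006  0.035 -0.038] gap 85.4 j [-21.  12.  90.  -1.  78.  -5.]
tool-frame units [ 0.04 -0.43  4.67] turn units -0.36
```

```bash

python3 -m pendant '[[[0,-0.2,0.5,-0.15],[0,-0.2,0.5,-0.15],[0,0,0.5,0],[0,0,0.5,0],[0,0,0.5,0],[0,0,0.5,0],[0,0,0.5,0],[0,0,0.5,0],[0,0,0.3,0],[0,0,0,0]]]' 1
for i in 1 ; do python3 d.py 578 -168 3 -15; done
python3 - <<'E'
from h import *
F=[];M=[];P=[];Q=[]
for i in range(12):
    snapshot('side');s=sense();F.append(s['ft_force']);M.append(s['wrist_torque']);P.append(s['tool_pos']);Q.append(s['tcp_rot']%360)
for A in (F,M,P,Q): print(np.mean(A,0).round(3),np.std(A,0).round(3))
E
```

```text
time: 4.37
tool_pos: [575.8, -166.7, 36.8]
tcp_rot: [179.6, 1.0, -14.6]
ft_force: [-0.4, 0.1, 0.5]
finger_gap: 85.0
t 4.3667 pos [ 575.8 -166.7   36.8] rot [179.6   1.  -14.6] F [-0.4  0.1  0.5] M [ 0.021 -0.075  0.017] gap 85.0 j [-21.  18.  94.  -1.  69.  -6.]
tool-frame units [0.15 0.02 1.69] turn units 0.09
[ 0.162 -0.019  0.159] [0.829 0.316 0.373]
[-0.007 -0.002 -0.008] [0.027 0.028 0.023]
[ 577.231 -167.143   39.297] [0.52  0.173 0.752]
[179.546   0.798 345.435] [0.008 0.071 0.003]
```

```bash

python3 -m pendant '[[[0,0,0.25,0],[0,0,0.25,0],[0,0,0.25,0],[0,0,0.25,0],[0,0,0.25,0],[0,0,0.2,0],[0,0,0.15,0],[0,0,0.1,0],[0,0,0,0],[0,0,0,0]]]' 1
python3 d.py 578 -168 3 -15
python3 - <<'E'
from h import *
im=snapshot('wrist');cv2.imwrite('pics/w2.png',im[:,:,::-1])
E
python3 d.py 578 -168 3 -15
```

```text
time: 5.8
tool_pos: [575.4, -166.8, -0.0]
tcp_rot: [179.6, 0.9, -14.6]
ft_force: [1.0, 0.5, -0.1]
finger_gap: 85.1
t 5.8 pos [ 575.4 -166.8   -0. ] rot [179.6   0.9 -14.6] F [ 1.   0.5 -0.1] M [-0.012  0.028  0.018] gap 85.1 j [-21.  21.  95.  -1.  65.  -6.]
tool-frame units [ 0.14  0.03 -0.15] turn units 0.1
t 5.85 pos [ 5.754e+02 -1.668e+02  1.000e-01] rot [179.6   0.9 -14.6] F [-0.4  0.5 -1.5] M [-0.049 -0.061  0.031] gap 85.2 j [-21.  21.  95.  -1.  65.  -6.]
tool-frame units [ 0.14  0.03 -0.15] turn units 0.1
```

View pics/w2.png

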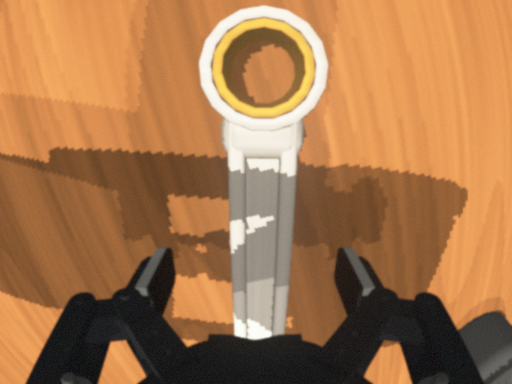

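```bash

python3 -m pendant '[[[0.12,0,-0.18,0.1],[0,0,0,0],[0,0,0,0],[0,0,0,0],[0,0,0,0],[0,0,0,0],[0,0,0,0],[0,0,0,0],[0,0,0,0],[0,0,0,0]]]' -1 100
python3 d.py 578 -168 3 -15
```

```text
time: 6.68
tool_pos: [579.2, -167.9, 6.0]
tcp_rot: [179.5, 0.8, -15.1]
ft_force: [-0.9, 0.2, -0.5]
finger_gap: 25.9
t 6.6833 pos [ 579.2 -167.9    6. ] rot [179.5   0.8 -15.1] F [-0.9  0.2 -0.5] M [-0.065 -0.108 -0.031] gap 25.9 j [-21.  21.  94.  -1.  65.  -5.]
tool-frame units [-0.05  0.02  0.15] turn units -0.02
```

```bash

python3 -m pendant '[[[0,0,0,0],[0,0,0,0],[0,0,0.1,0],[0,0,0.1,0],[0,0,0,0],[0,0,0,0],[0,0,0,0],[0,0,0,0],[0,0,0,0],[0,0,0,0]]]' 0 100
python3 d.py 578 -168 3 -15
python3 -m pendant '[[[0,0,0,0],[0,0,0,0],[0,0,0,0],[0,0,0,0],[0,0,0,0],[0,0,0,0],[0,0,0,0],[0,0,0,0],[0,0,0,0],[0,0,0,0]]]' -1 110
python3 d.py 578 -168 3 -15
```

```text
time: 7.52
tool_pos: [579.0, -167.8, 1.3]
tcp_rot: [179.5, 0.8, -15.1]
ft_force: [-0.1, 0.2, 0.8]
finger_gap: 42.7
t 7.5167 pos [ 579.  -167.8    1.3] rot [179.5   0.8 -15.1] F [-0.1  0.2  0.8] M [ 0.003 -0.019  0.006] gap 42.7 j [-21.  21.  94.  -1.  65.  -5.]
tool-frame units [-0.05  0.02 -0.09] turn units -0.01
time: 8.35
tool_pos: [579.1, -167.9, 1.8]
tcp_rot: [179.5, 0.8, -15.1]
ft_force: [-1.7, 1.2, 0.5]
finger_gap: 26.2
t 8.35 pos [ 579.1 -167.9    1.8] rot [179.5   0.8 -15.1] F [-1.7  1.2  0.5] M [-0.006 -0.044 -0.061] gap 26.2 j [-21.  21.  94.  -1.  65.  -5.]
tool-frame units [-0.05  0.02 -0.06] turn units -0.02
```

```bash
cat > avg.py <<'E'
from h import *
import sys
F=[];M=[];P=[];Q=[];n=int(sys.argv[1]) if len(sys.argv)>1 else 14
for i in range(n):
    im=snapshot('side');s=sense();F.append(s['ft_force']);M.append(s['wrist_torque']);P.append(s['tool_pos']);Q.append((s['tcp_rot']+90)%360-90)
F,M,P,Q=[np.mean(a,0) for a in(F,M,P,Q)]
cv2.imwrite('pics/s_%d.png'%round(s['time']*100),im[:,:,::-1])
Rt=R.from_euler('xyz',Q,degrees=True).as_matrix()
print('t',s['time'],'F',F.round(2),'M',M.round(3),'P',P.round(1),'Q',Q.round(2),'gap',round(s['finger_gap'],1))
print('tool frame M',(Rt.T@M).round(4),'F',(Rt.T@F).round(2))
E
python3 -m pendant '[[[0,0,-0.1,0],[0,0,-0.2,0],[0,0,-0.3,0],[0,0,-0.4,0],[0,0,-0.4,0],[0,0,-0.4,0],[0,0,-0.3,0],[0,0,-0.2,0],[0,0,-0.1,0],[0,0,0,0]]]' - 110
python3 -m pendant '[[[0,0,0,0],[0,0,0,0],[0,0,0,0],[0,0,0,0],[0,0,0,0],[0,0,0,0],[0,0,0,0],[0,0,0,0],[0,0,0,0],[0,0,0,0]]]'
python3 avg.py 14; ls pics
```

```text
time: 9.18
tool_pos: [576.6, -166.1, 51.3]
tcp_rot: [179.6, 1.2, -15.1]
ft_force: [-0.5, 0.0, -7.0]
finger_gap: 25.9
time: 10.02
tool_pos: [575.3, -165.6, 49.2]
tcp_rot: [179.6, 1.4, -15.1]
ft_force: [-0.9, 1.1, -7.0]
finger_gap: 26.5
t 10.7167 F [-0.2   0.08 -7.05] M [ 0.25  -0.102  0.009] P [ 575.3 -165.6   49.3] Q [179.65   1.4  -15.09] gap 25.8
tool frame M [ 0.2674  0.034  -0.0154] F [-0.04 -0.07  7.05]
rt.png
s_1072.png
side0.png
top0.png
vs.png
vt.png
w1.png
w2.png
wrist0.png
```

View pics/s_1072.png

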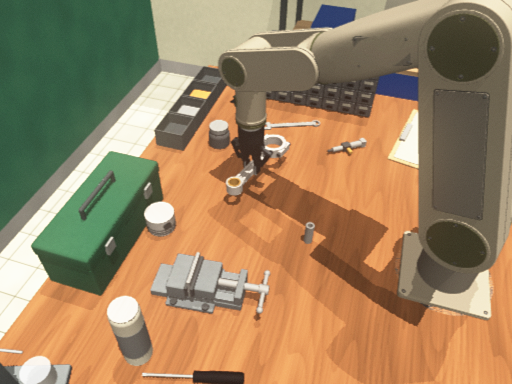

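```bash

python3 -m pendant '[[[0,0,-0.4,0],[0,0,-0.7,0],[0,-0.3,-0.7,0],[0,-0.5,-0.7,0],[-0.2,-0.7,-0.7,0],[-0.3,-0.8,-0.7,0],[-0.3,-0.8,-0.7,0],[-0.3,-0.8,-0.6,0],[-0.3,-0.8,-0.3,0],[-0.3,-0.8,0,0]]]'
python3 d.py 629 245.6 170 -83.1
```

```text
time: 11.55
tool_pos: [575.7, -50.3, 176.9]
tcp_rot: [179.6, 0.9, -15.4]
ft_force: [0.6, 0.3, -7.1]
finger_gap: 26.1
t 11.55 pos [575.7 -50.3 176.9] rot [179.6   0.9 -15.4] F [ 0.6  0.3 -7.1] M [ 0.31  -0.128 -0.038] gap 26.1 j [-10.   7.  92.  -0.  82.   6.]
tool-frame units [ -1.36 -14.97   0.27] turn units 14.77
```

```bash

python3 -m pendant '[[[-0.1,-0.9,0,0],[0,-0.9,0,0],[0,-0.9,0,0.1],[0,-0.9,0,0.3],[0,-0.9,0,0.4],[0,-0.8,0,0.5],[-0.1,-0.8,0,0.5],[-0.2,-0.7,0,0.5],[-0.2,-0.6,0,0.5],[-0.2,-0.5,0,0.6]]]'
python3 d.py 629 245.6 170 -83.1
```

```text
time: 12.38
tool_pos: [617.4, 114.9, 197.5]
tcp_rot: [180.0, -0.2, -31.5]
ft_force: [0.0, -0.1, -7.9]
finger_gap: 25.9
t 12.3833 pos [617.4 114.9 197.5] rot [180.   -0.2 -31.5] F [ 0.  -0.1 -7.9] M [ 0.178 -0.121 -0.024] gap 25.9 j [ 6. 13. 83. -0. 84. 37.]
tool-frame units [-2.93 -5.88  1.36] turn units 11.26
```

```bash

python3 -m pendant '[[[-0.3,-0.6,0.1,0.6],[-0.3,-0.6,0.1,0.8],[-0.3,-0.6,0.1,0.8],[-0.4,-0.5,0.1,0.8],[-0.4,-0.5,0.1,0.8],[-0.4,-0.4,0.1,0.8],[-0.4,-0.3,0.1,0.8],[-0.4,-0.2,0.1,0.8],[-0.3,-0.1,0.1,0.7],[-0.2,-0.1,0.1,0.5]]]'
python3 d.py 629 245.6 170 -83.1
```

```text
time: 13.22
tool_pos: [628.1, 229.2, 195.7]
tcp_rot: [-178.9, -0.4, -67.1]
ft_force: [-0.0, 0.9, -6.9]
finger_gap: 26.1
t 13.2167 pos [628.1 229.2 195.7] rot [-178.9   -0.4  -67.1] F [-0.   0.9 -6.9] M [ 0.13  -0.227  0.025] gap 26.1 j [16. 18. 77. -0. 84. 83.]
tool-frame units [-0.74 -0.34  1.29] turn units 3.5
```

```bash

python3 -m pendant '[[[-0.2,-0.05,0.2,0.5],[-0.2,0,0.2,0.5],[-0.2,0,0.2,0.5],[-0.1,0,0.2,0.5],[0,0,0.2,0.5],[0,0,0.2,0.4],[0,0,0.1,0.3],[0,0,0,0.2],[0,0,0,0],[0,0,0,0]]]'
python3 -m pendant '[[[0,0,0,0],[0,0,0,0],[0,0,0,0],[0,0,0,0],[0,0,0,0],[0,0,0,0],[0,0,0,0],[0,0,0,0],[0,0,0,0],[0,0,0,0]]]'
python3 d.py 629 245.6 170 -83.1
python3 avg.py 12
python3 - <<'E'
from h import *
s=sense();im=snapshot('wrist');cv2.imwrite('pics/w3.png',im[:,:,::-1])
E
```

```text
time: 14.05
tool_pos: [627.0, 246.0, 184.8]
tcp_rot: [-178.1, -0.0, -83.4]
ft_force: [0.4, 0.0, -6.8]
finger_gap: 26.3
time: 14.88
tool_pos: [627.6, 245.9, 186.8]
tcp_rot: [-178.0, -0.0, -83.3]
ft_force: [-0.4, 0.2, -6.8]
finger_gap: 26.0
t 14.8833 pos [627.6 245.9 186.8] rot [-178.    -0.   -83.3] F [-0.4  0.2 -6.8] M [ 0.037 -0.16   0.045] gap 26.0 j [ 17.  18.  78.  -0.  82. 101.]
tool-frame units [ 0.02 -0.04  0.84] turn units -0.04
t 15.4833 F [-0.06  0.14 -7.37] M [ 0.043 -0.196  0.001] P [627.6 245.9 186.9] Q [ 1.8205e+02 -5.0000e-02 -8.3300e+01] gap 26.0
tool frame M [ 0.1993 -0.0195  0.0003] F [-0.16  0.3   7.36]
```

View pics/w3.png

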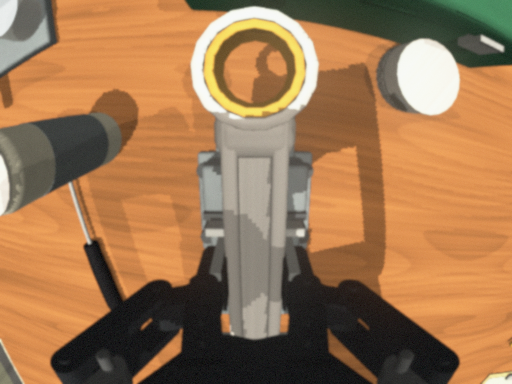

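```bash
ls -t pics/s_*; python3 -c "
import cv2,glob;f=sorted(glob.glob('pics/s_*'))[-1];cv2.imwrite('pics/z1.png',cv2.resize(cv2.imread(f)[150:330,120:300],None,fx=3.3,fy=3.3,interpolation=2))"
```

```text
pics/s_1548.png
pics/s_1072.png
```

View pics/z1.png

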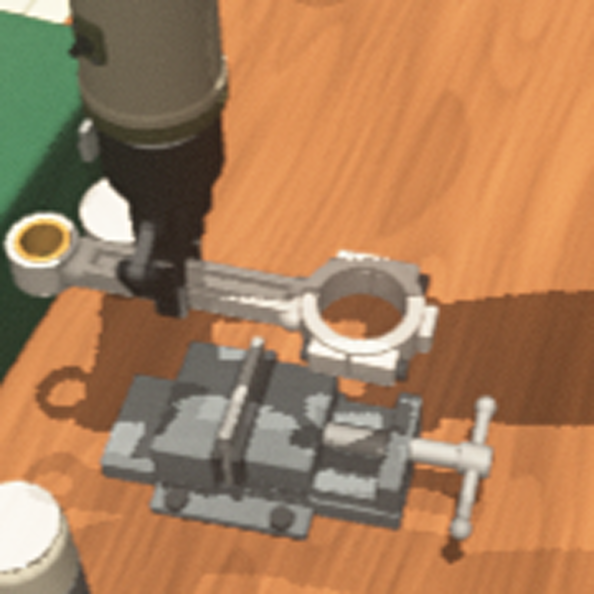

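```bash
cat > tgt.py <<'E'
from h import *
import sys
ry=float(sys.argv[1]); sx=float(sys.argv[2]) if len(sys.argv)>2 else 0.
s=sense();Rm=wT(s)[:3,:3];a=np.radians(6.9);c=np.array([592.2,241.3])+sx*np.array([np.cos(a),np.sin(a)])
t=c-(Rm@[0,ry,-18.7])[:2]
print('target',t.round(1));d=np.r_[t-s['tool_pos'][:2],0]
print('pos',s['tool_pos'].round(1),'rot',s['tcp_rot'].round(2),'units',(Rm.T@d/20).round(3),'t',s['time'],'F',s['ft_force'].round(1))
E
python3 tgt.py 35.8
python3 -m pendant '[[[0,0,0.2,0],[0,0,0.4,0],[0,0,0.5,0],[0,0,0.6,0],[0,0,0.6,0],[0,0,0.6,0],[0,0,0.5,0],[0,0,0.3,0],[0,0,0.2,0],[0,0,0.1,0]]]'
python3 tgt.py 35.8
```

```text
target [628.4 245.5]
pos [627.6 245.9 186.9] rot [-1.7795e+02 -5.0000e-02 -8.3300e+01] units [ 0.023 -0.036  0.001] t 15.5333 F [-0.  -0.5 -7.7]
time: 16.37
tool_pos: [628.8, 245.6, 95.0]
tcp_rot: [-178.2, -0.1, -83.3]
ft_force: [-0.2, 0.2, -7.5]
finger_gap: 25.9
target [628.3 245.5]
pos [628.8 245.6  95. ] rot [-1.7822e+02 -1.0000e-01 -8.3310e+01] units [-0.     0.025 -0.001] t 16.3667 F [-0.2  0.2 -7.5]
```

```bash

python3 avg.py 10;  python3 -c "
import cv2,glob;f=sorted(glob.glob('pics/s_*'))[-1];cv2.imwrite('pics/z2.png',cv2.resize(cv2.imread(f)[220:330,120:280],None,fx=4.5,fy=4.5,interpolation=2))"
```

```text
t 16.8667 F [-0.26  0.05 -7.06] M [ 0.024 -0.189 -0.001] P [629.8 245.9  97.1] Q [ 1.8194e+02 -7.0000e-02 -8.3310e+01] gap 25.9
tool frame M [ 0.191  -0.0018  0.0009] F [-0.09  0.49  7.05]
```

View pics/z2.png

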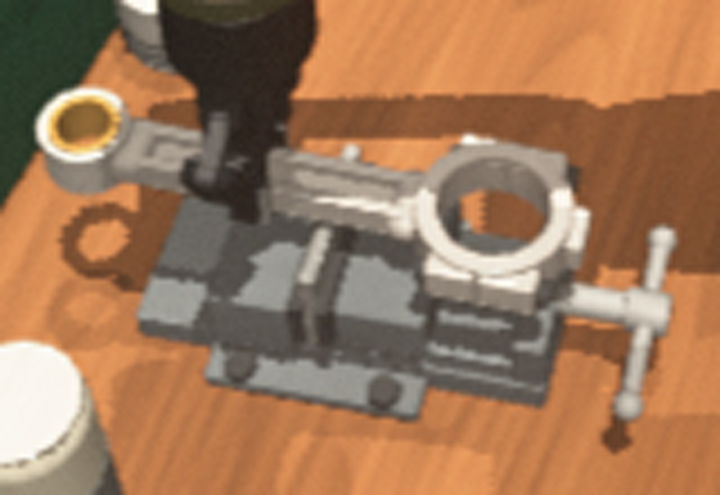

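```bash

python3 -m pendant '[[[0,0.07,0.1,0],[0,0,0.1,0],[0,0,0,0],[0,0,0,0],[0,0,0,0],[0,0,0,0],[0,0,0,0],[0,0,0,0],[0,0,0,0],[0,0,0,0]]]'
python3 avg.py 5; python3 tgt.py 35.8
```

```text
time: 17.7
tool_pos: [628.7, 245.8, 93.4]
tcp_rot: [-178.0, -0.1, -83.3]
ft_force: [0.0, 1.2, -7.0]
finger_gap: 26.2
t 17.95 F [ 0.11 -0.3  -7.06] M [ 0.036 -0.191  0.003] P [628.7 245.8  93.4] Q [ 1.8199e+02 -5.0000e-02 -8.3310e+01] gap 26.2
tool frame M [ 0.1942 -0.0134 -0.002 ] F [0.3  0.17 7.06]
target [628.4 245.5]
pos [628.6 245.8  93.4] rot [-1.7801e+02 -6.0000e-02 -8.3310e+01] units [ 0.013  0.015 -0.001] t 17.95 F [-0.3 -0.6 -7. ]
```

```bash

python3 -m pendant '[[[0,0.01,0.1,0],[0,0,0.05,0],[0,0,0,0],[0,0,0,0],[0,0,0,0],[0,0,0,0],[0,0,0,0],[0,0,0,0],[0,0,0,0],[0,0,0,0]]]'
python3 avg.py 3
python3 -m pendant '[[[0,0,0.05,0],[0,0,0,0],[0,0,0,0],[0,0,0,0],[0,0,0.05,0],[0,0,0,0],[0,0,0,0],[0,0,0,0],[0,0,0,0],[0,0,0,0]]]'
python3 avg.py 3
```

```text
time: 18.78
tool_pos: [628.5, 245.8, 89.9]
tcp_rot: [-178.0, -0.1, -83.3]
ft_force: [0.0, -0.5, -7.6]
finger_gap: 26.2
t 18.9333 F [-0.1   0.52 -7.1 ] M [ 0.035 -0.197 -0.003] P [628.5 245.8  89.9] Q [ 1.8199e+02 -6.0000e-02 -8.3300e+01] gap 25.8
tool frame M [ 0.1999 -0.0118  0.0034] F [-0.54  0.29  7.09]
time: 19.77
tool_pos: [628.5, 245.8, 87.6]
tcp_rot: [-178.0, -0.1, -83.3]
ft_force: [0.4, 0.1, -7.5]
finger_gap: 25.9
t 19.9167 F [ 0.15  0.06 -7.02] M [ 0.012 -0.236 -0.005] P [628.5 245.8  87.6] Q [ 1.8198e+02 -6.0000e-02 -8.3300e+01] gap 26.4
tool frame M [0.2357 0.0163 0.0047] F [-0.05  0.08  7.02]
```

Still free; continue down in sub-millimetre steps.

```bash

python3 -m pendant '[[[0,0,0.04,0],[0,0,0,0],[0,0,0,0],[0,0,0,0],[0,0,0,0],[0,0,0,0],[0,0,0,0],[0,0,0,0],[0,0,0,0],[0,0,0,0]]]'
python3 avg.py 4
```

```text
time: 20.75
tool_pos: [628.7, 245.9, 87.5]
tcp_rot: [-178.0, -0.1, -83.3]
ft_force: [-1.2, 0.6, -5.4]
finger_gap: 26.3
t 20.95 F [-0.54 -0.33 -6.25] M [ 0.002 -0.087 -0.025] P [628.7 245.9  87.5] Q [ 1.8201e+02 -5.0000e-02 -8.3300e+01] gap 25.9
tool frame M [0.0869 0.0088 0.0249] F [0.26 0.79 6.22]
```

```bash

python3 -m pendant '[[[0,0,0.03,0],[0,0,0,0],[0,0,0,0],[0,0,0,0],[0,0,0,0],[0,0,0,0],[0,0,0,0],[0,0,0,0],[0,0,0,0],[0,0,0,0]]]'
python3 avg.py 4
```

```text
time: 21.78
tool_pos: [628.8, 245.9, 87.4]
tcp_rot: [-178.0, -0.1, -83.3]
ft_force: [-1.4, 0.5, -4.6]
finger_gap: 25.9
t 21.9833 F [-1.   -0.05 -4.39] M [0.002 0.057 0.042] P [628.8 245.9  87.4] Q [ 1.8201e+02 -5.0000e-02 -8.3300e+01] gap 26.0
tool frame M [-0.0562 -0.0105 -0.0416] F [-0.07  1.15  4.35]
```

```bash

python3 -m pendant '[[[0,0,0.04,0],[0,0,0,0],[0,0,0,0],[0,0,0,0],[0,0,0,0],[0,0,0,0],[0,0,0,0],[0,0,0,0],[0,0,0,0],[0,0,0,0]]]'
python3 avg.py 3
python3 -m pendant '[[[0,0,0,0],[0,0,0,0],[0,0,0,0],[0,0,0,0],[0,0,0,0],[0,0,0,0],[0,0,0,0],[0,0,0,0],[0,0,0,0],[0,0,0,0]]]' - 20
python3 avg.py 12
```

```text
time: 22.82
tool_pos: [628.8, 245.9, 87.3]
tcp_rot: [-178.0, -0.1, -83.3]
ft_force: [-2.5, -0.5, -2.9]
finger_gap: 26.0
t 22.9667 F [-1.75 -0.85 -3.35] M [-0.089  0.217  0.026] P [628.8 245.9  87.3] Q [ 1.8202e+02 -5.0000e-02 -8.3300e+01] gap 25.8
tool frame M [-0.2262  0.0617 -0.0282] F [0.64 1.96 3.28]
time: 23.8
tool_pos: [628.8, 245.9, 87.3]
tcp_rot: [-178.0, -0.1, -83.3]
ft_force: [-2.0, -0.9, -3.7]
finger_gap: 26.1
t 24.4 F [-2.07 -0.63 -3.12] M [-0.072  0.222  0.05 ] P [628.8 245.9  87.3] Q [ 1.8202e+02 -5.0000e-02 -8.3290e+01] gap 26.0
tool frame M [-0.2286  0.0441 -0.052 ] F [0.38 2.23 3.05]
```

```bash

python3 -m pendant '[[[0,0.04,0,0],[0,0,0,0],[0,0,0,0],[0,0,0,0],[0,0,0,0],[0,0,0,0],[0,0,0,0],[0,0,0,0],[0,0,0,0],[0,0,0,0]]]'
python3 avg.py 8
```

```text
time: 25.23
tool_pos: [628.6, 245.9, 87.4]
tcp_rot: [-177.9, -0.0, -83.3]
ft_force: [-0.5, 0.1, -4.3]
finger_gap: 26.0
t 25.6333 F [-0.97 -0.57 -3.89] M [-0.049  0.057  0.012] P [628.6 245.9  87.4] Q [ 1.8211e+02 -4.0000e-02 -8.3300e+01] gap 26.3
tool frame M [-0.062   0.0411 -0.014 ] F [0.45 1.17 3.85]
```

```bash

python3 -m pendant '[[[0,0.03,0.04,0],[0,0,0,0],[0,0,0,0],[0,0,0,0],[0,0,0.03,0],[0,0,0,0],[0,0,0,0],[0,0,0,0],[0,0,0,0],[0,0,0,0]]]'
python3 avg.py 8
```

```text
time: 26.47
tool_pos: [628.6, 245.9, 87.3]
tcp_rot: [-177.8, -0.0, -83.3]
ft_force: [-0.8, -0.9, -1.6]
finger_gap: 26.1
t 26.8667 F [-1.27 -1.01 -1.87] M [-0.086  0.217  0.036] P [628.7 245.9  87.3] Q [ 1.822e+02 -3.000e-02 -8.330e+01] gap 26.1
tool frame M [-0.2257  0.0582 -0.0387] F [0.85 1.45 1.81]
```

```bash

python3 -m pendant '[[[0,0,0,0],[0,0,0,0],[0,0,0,0],[0,0,0,0],[0,0,0,0],[0,0,0,0],[0,0,0,0],[0,0,0,0],[0,0,0,0],[0,0,0,0]]]' -0.26 20
python3 avg.py 4;python3 -c "
from h import *
import glob;f=sorted(glob.glob('pics/s_*'))[-1];cv2.imwrite('pics/z3.png',cv2.resize(cv2.imread(f)[220:330,120:280],None,fx=4.5,fy=4.5,interpolation=2))
im=snapshot('wrist');cv2.imwrite('pics/w4.png',im[:,:,::-1])"
```

```text
time: 27.7
tool_pos: [631.4, 247.0, 90.4]
tcp_rot: [-177.4, 0.1, -83.3]
ft_force: [1.6, 0.1, -0.7]
finger_gap: 31.5
t 27.9 F [-0.14 -0.24  0.1 ] M [-0.001  0.026  0.014] P [631.4 247.   90.3] Q [ 1.8258e+02  6.0000e-02 -8.3300e+01] gap 31.7
tool frame M [-0.0256 -0.0031 -0.0141] F [ 0.22  0.17 -0.11]
```

View pics/z3.png

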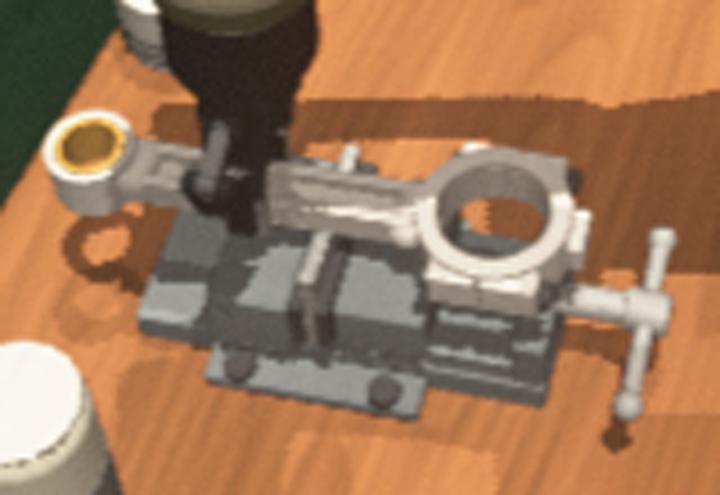

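View pics/w4.png

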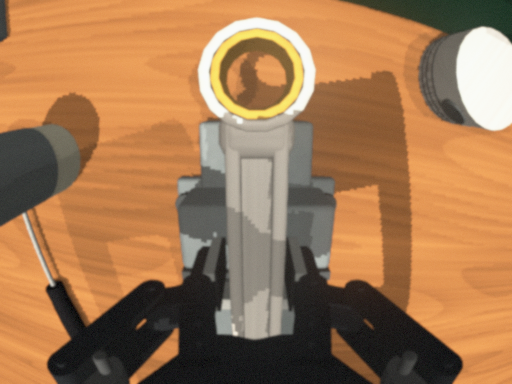

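```bash

python3 -m pendant '[[[0,0,0,0],[0,0,0,0],[0,0,0,0],[0,0,0,0],[0,0,0,0],[0,0,0,0],[0,0,-0.1,0],[0,0,-0.2,0],[0,0,-0.2,0],[0,0,-0.2,0]]]' 0.5 20
python3 avg.py 2
python3 -m pendant '[[[0,0,-0.3,0],[0,0,-0.3,0],[0,0,-0.4,0],[0,0,-0.5,0],[0,0,-0.5,0],[0,0,-0.5,0],[0,0,-0.5,0],[0,0,-0.4,0],[0,0,-0.2,0],[0,0,0,0]]]'
python3 avg.py 2;python3 -c "
from h import *
import glob;f=sorted(glob.glob('pics/s_*'))[-1];cv2.imwrite('pics/z4.png',cv2.resize(cv2.imread(f)[220:330,120:280],None,fx=4.5,fy=4.5,interpolation=2))
im=snapshot('wrist');cv2.imwrite('pics/w5.png',im[:,:,::-1])"
```

```text
time: 28.78
tool_pos: [629.9, 246.6, 104.0]
tcp_rot: [-177.5, 0.0, -83.3]
ft_force: [0.1, -0.1, 0.2]
finger_gap: 64.4
t 28.8833 F [ 0.13 -0.05  0.13] M [-0.017  0.041  0.023] P [630.6 246.8 105.2] Q [ 1.8255e+02  5.0000e-02 -8.3310e+01] gap 64.1
tool frame M [-0.0428  0.0112 -0.0235] F [ 0.07 -0.12 -0.13]
time: 29.72
tool_pos: [628.2, 246.7, 188.0]
tcp_rot: [-177.2, 0.1, -83.3]
ft_force: [1.0, 0.3, 0.8]
finger_gap: 64.2
t 29.8167 F [ 0.45  0.11 -0.13] M [0.039 0.022 0.005] P [627.9 246.6 187.1] Q [ 1.8276e+02  9.0000e-02 -8.3300e+01] gap 64.3
tool frame M [-0.0173 -0.0412 -0.0031] F [-0.06 -0.45  0.15]
```

View pics/z4.png

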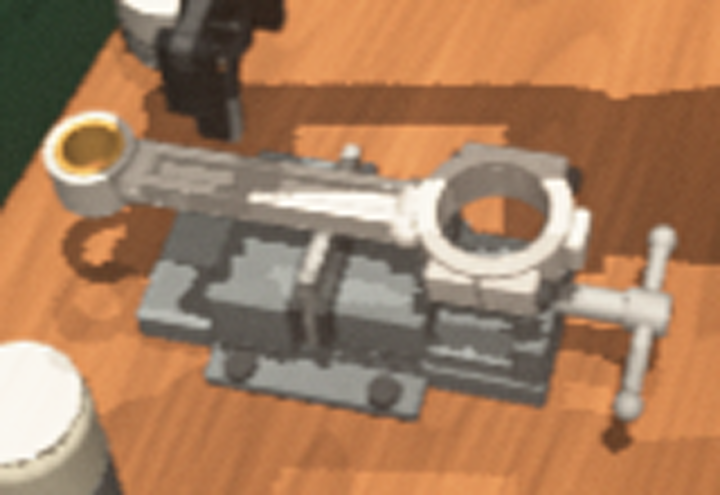

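View pics/w5.png

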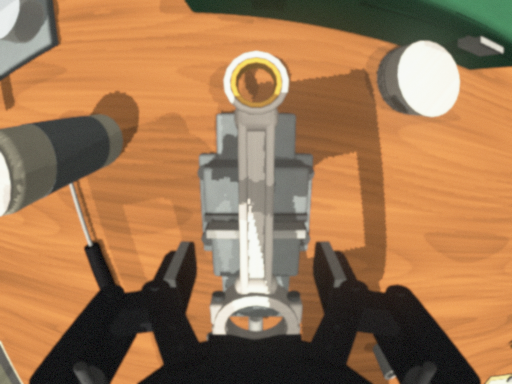

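The side view shows the rod free on the strip: small bore at crop (90,145), big bore at (490,212), the same as before the gripper left. Next I check level, squareness and steadiness with numbers.

```bash

python3 -m pendant '[[[0,0,-0.3,0],[0,0,-0.4,0],[0,0,-0.4,0],[0,0,-0.4,0],[0,0,-0.4,0],[0,0,-0.2,0],[0,0,0,0],[0,0,0,0],[0,0,0,0],[0,0,0,0]]]'
python3 - <<'E'
from h import *
from scipy.optimize import least_squares
im=snapshot('side');cv2.imwrite('pics/s_end.png',im[:,:,::-1]);t=snapshot('top');cv2.imwrite('pics/t_end.png',t[:,:,::-1])
cv2.imwrite('pics/z5.png',cv2.resize(im[220:330,120:280,::-1],None,fx=4.5,fy=4.5,interpolation=2))
cv2.imwrite('pics/t5.png',cv2.resize(t[120:230,150:240,::-1],None,fx=5,fy=5,interpolation=2))
a=np.radians(6.9);d=np.array([np.cos(a),np.sin(a)])
for tilt in (-3,0,3):
  c=np.array([592.2,241.3]);T=np.tan(np.radians(tilt))
  print(tilt,[( (proj('side',np.r_[c+d*x,116+T*x])-[120,220])*4.5).round(0) for x in (40.4+90,40.4-130)])
print(sense()['time'],sense()['ft_force'])
E
```

```text
time: 30.7
tool_pos: [624.3, 245.8, 230.1]
tcp_rot: [-177.5, 0.0, -83.3]
ft_force: [-0.5, 0.0, -0.2]
finger_gap: 64.0
-3 [array([ 88., 149.]), array([492., 203.])]
0 [array([ 86., 141.]), array([492., 208.])]
3 [array([ 84., 133.]), array([492., 214.])]
30.8 [-0.47843513 -0.53449507  0.35798956]
```

View pics/z5.png

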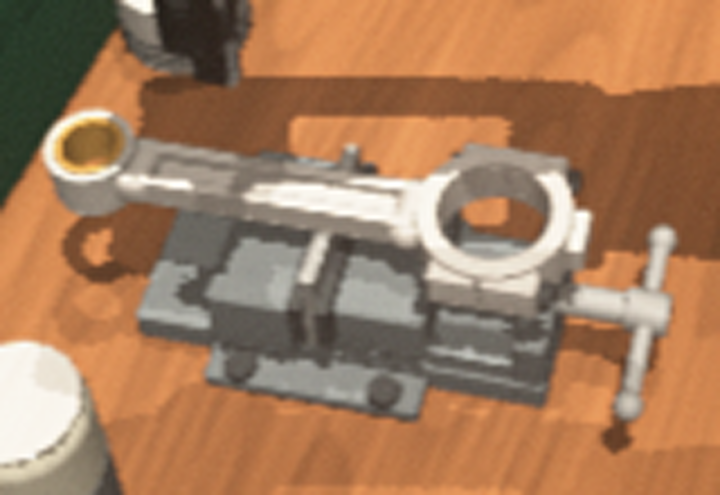

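View pics/t5.png

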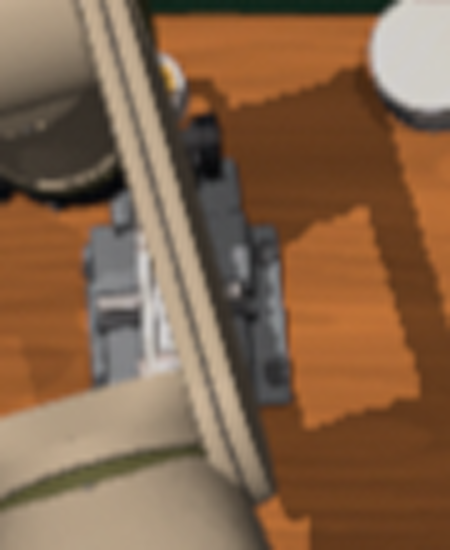

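```bash
python3 -c "
from bench import *
print(sense()['time'],hand_in())"
```

```text
the job is handed in; nothing more can be done
30.8 None
```

The connecting rod is balanced crosswise on the strip, with the gripper clear of it, and I handed the job in at 30.8 s.

- **Pick-up:** I gripped the shank near x = -5 mm, after reopening once to grip about 4 mm lower. The weight read about 7.1 N, and the wrist moment put the balance point about 36 mm from the grip, towards the big end.
- **Set-down:** I lowered it in small steps to a strip load of about 5 N, then opened the fingers slightly. It balanced first time, so no shifting along was needed.
- **Last checks:**
  - **Steadiness:** The tool force was about zero after release. The bores stayed at the same side-view pixels from release to hand-in, about 3 s.
  - **Level:** The line between the bores matched a level rod to a fraction of a degree.
  - **Squareness:** The rod looked square to the edge in the wrist view.

**Weaker or failed checks:**
- The final top view was blocked by the arm, so it confirmed nothing.
- The contact-force readings were too noisy to give more than a rough check on the balance point. I relied mainly on the moment measured with the rod hanging free. The side margins on the 8 mm edge were not measured.
- The tool was tilted about 2° during placing, so the rod met the strip slightly tilted and levelled itself on release.

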